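Vent the desiccator and hold its lid open

TASK

Vent the clear desiccator box: unscrew the red cap on the vent column at its right anticlockwise until it stops, and only then lift the box's sprung clear lid by its blue front bar. Raise the lid to 60 degrees open and finish still holding it steady there with the gripper, without letting go, so that a colleague can reach in; leave the other things on the worktop where they are.

Things in the scene. Friction and masses are not known exactly. Their poses are not given: they have to be found in the camera images.
- chamber: Clear desiccator box, fixed to the worktop by a white foot plate. Origin: centre of the box's underside, on the worktop. Its x axis points from the box's front (facing the robot, more or less) to its rear, y to its left, z up. Box 110 (x) by 160 (y) mm, closed lid's top 83 mm above the worktop. Foot plate x -68 to 68, y -164 to 98 mm, 12 mm high. Vent column (26 mm thick, 36 mm flange under the cap) at x -30, y -122 mm.
- vent_cap_grip (a point): Centre of the red vent cap (half-way up), on its vertical axis, 125 mm above the worktop. Cap: ribbed upright cylinder 34 mm across, 26 mm high, its top at 138 mm, free all round; taller than everything else on the box. (The red cap of the loose white bottle is not meant.)
- vent_cap (a joint): Turn of the red vent cap, rad: 0 = screwed tight, grows as it turns anticlockwise seen from above, hard stop at 2.6 = fully unscrewed. Captive: it turns without rising and stays on. Starts anywhere from 0 to 0.5, stays where it is left, turns against 0.03 N m of friction. More than one grasp may be needed.
- lid_bar (a point): Centre of the blue bar at the lid's front edge: round bar 14 mm thick and 34 mm long along y, on a neck 16 mm wide; free at both ends and at the front. It lies 29 mm ahead of the lid's front edge, 145 mm from the hinge line, 79 mm above the worktop with the lid closed. Pinched by its two ends from above it pivots between the fingers as the lid rises, so the gripper can keep pointing down.
- lid_hinge (a point): Middle of the lid's hinge line, at x 58, z 79 mm in the box's frame; the hinge runs along the box's y. Jointed electrode holders up to 0.34 m high stand fixed in front of the box and to its left, microscopes behind it: come over them and descend on the box from above.
- chamber_lid (a joint): Opening angle of the lid, rad: 0 = closed (horizontal), 1.047 = 60 degrees, stop at 1.6. A spring and its weight (0.14 to 0.28 kg) push it shut from every angle, with about 2 to 3 N at the bar.
- tape_mid (a point): Centre (half-way up) of a loose roll of yellow tape, 66 mm across, 20 mm high, lying flat; a bystander, to be left where it is.
- buffer_4_mid (a point): Centre (half-way up) of a loose small white bottle with a red cap, 48 mm across, 100 mm tall; its cap is fixed; a bystander, to be left where it is.
- buffer_7_mid (a point): Centre (half-way up) of a loose small white bottle with a yellow cap, 48 mm across, 100 mm tall; its cap is fixed; a bystander, to be left where it is.

How it is judged (in metres and radians):
On the way, in this order (a step that is already met when the one before it is completed fails the run):
1. the red vent cap is unscrewed to its stop (value of joint vent_cap above 2.35 rad), for 0.2 s.
2. the lid is held by the gripper at 60 degrees (value of joint chamber_lid between 0.925 and 1.17 rad and contact force between the fingers and chamber_lid above 1 N), for 0.3 s.
At the end, for the whole second after the job is handed in: The vent cap is unscrewed (joint above 2.35 rad), the lid stands still between 53 and 67 degrees open, the gripper's fingers press on the lid with more than 1 N, and the tape and two bottles are within 30 mm of where they started (all of step 2 and value of joint vent_cap above 2.35 rad and velocity of joint chamber_lid between -0.05 and 0.05 rad/s and distance of each of tape_mid, buffer_4_mid, buffer_7_mid from where it was at the start of the episode below 0.03 m); the arm keeps its last pose, push and grip.
It fails at once if the lid is lifted before the cap is unscrewed (value of joint chamber_lid above 0.12 rad and value of joint vent_cap below 2.3 rad).
It fails at once if a bystander is knocked away (distance of any of tape_mid, buffer_4_mid, buffer_7_mid from where it was at the start of the episode above 0.03 m).
It also fails if it takes over 64 s, if anything falls off the work surface, if the arm or the gripper's body presses on something with over 40 N, if the wrist force passes 120 N, or if a joint passes its speed limit or range.

ROBOT

A 7-joint arm with a two-finger parallel gripper is mounted at the origin on a cart in front of the work surface, level with it; the furniture and walls round the work are solid. World frame = base frame: x ahead of the robot, y to its left, z up, the work surface at z = 0. Lengths are in mm, angles in rad, forces in N, time in s.
With the tool pointing down it reaches from about 350 to 900 mm from the base axis. Payload 7.2 kg.
Tool frame: the origin (TCP) lies midway between the tips of the shut fingers; the grasp point (between the pads) lies 19 mm behind it (ctrl.grasp_offset is the z of the grasp point in the tool frame, in mm); z points along the fingers, y is the line along which they close (so a half turn about z gives the same grasp; the last joint's range is limited). The gripper opens to 85 mm and grips with 20 to 120 N. Pads are 22 mm wide; open, the fingers measure 114 mm over their backs; the gripper's body (76 mm by 85 mm) begins 54 mm behind the grasp point. The pads swing forward as they close: fully open they stand 13 mm farther back than shut.
Start: joints at [-1.332, 0.411, -0.013, 1.596, 0.006, 1.134, -0.082], TCP at [188.765, 595.816, 231.297] pointing down, gripper open.
Joint ranges: [-2.95, 2.95], [-0.29, 1.99], [-1.47, 1.44], [0.14, 2.54], [-1.03, 4.17], [0.13, 1.85], [-2.86, 2.86]. Speed limits (rad/s): [2.39, 2.39, 3.01, 3.01, 3.14, 3.14, 3.14].

INTERFACE

Orientations are given as a unit quaternion [w, x, y, z].
In Python, from bench import sense, eyes, job, ctrl gives the robot as it stands. The module is installed in compiled form; this text tells all that it offers.
- The arm moves only by the shell command python3 -m jog 'ROWS'. ROWS is JSON, a list of rows, each a list of 5 numbers: the closure, from 0 (fully open) to 1 (shut), then the shift along the tool's x, y, z in mm, then the turn about the tool's z in degrees. In form: [[claw, dx, dy, dz, yaw], ...]. A call has 1 to 5 rows; each row is the pose to reach, as a shift and turn from the pose commanded when the call began, along the tool's axes at that moment; what a row does not reach only later rows make up. A row lasts 1/10 s, in which the tool goes at most 50 mm and 8.59 degrees, less where a joint would pass 70% of its speed; a pose out of reach is approached as far as the arm can. A call with a gripper value outside its range is refused whole. The fingers move at their own pace and stop on an object; the grip force is fixed at half the most. Time passes only in rows, so rows that repeat a pose let the fingers close. It gives the time, the measured TCP pose, the force, the opening and the grip force at its end, in the units of the state.
- sense(): the state, without advancing time (a new reading comes with each control period).
- eyes.grab_frame(name): name is "scene" or "top"; returns a dict with "pixels" (480x640x3 uint8, red, green, blue), "intrinsics" (3x3 intrinsics, pixels), "position" and "rotation" of the camera in the world. Camera axes: x right, y down, z forward; pixel columns grow to the right and rows downward; lengths in mm; the calibration is good to about 2 mm. A picture is of the moment at which its call begins. There is no depth.
- job.finish_job(): hands the job in; it is judged then, once.
The state is a dict: "time": time; "joint_pos": joint angles; "qd": joint speeds; "tau": joint torques, N m; "eef_pos": TCP position; "ee_rot": TCP orientation; "ft_force": force on the tool from outside, world axes, zero at the start; "moment": the same for the moment, N m; "finger_gap": finger opening in mm; "gripper_force": force on a finger pad.
Only numpy, scipy, OpenCV 4.12 (cv2) and the standard library are available. Lean on these libraries where they do the work, as an engineer would, in place of code of your own. Each camera call takes 0.05 s, during which the arm holds its last target. There are 200 camera calls.

## Working session

There is one attempt and no reset: what is moved stays moved. The work goes in short steps, Python scripts to look and compute and a shell command to move; the robot and the scene stay as the last step left them, time stands still between calls to the robot, and variables do not carry over. Pictures are saved under pics/ and viewed, at most 10 in all, crops included, and the job is handed in when it is done.

```bash
mkdir -p pics; python3 - <<'E'
from bench import sense, eyes, ctrl
import cv2, numpy as np, pickle
s=sense(); print({k:np.round(v,3).tolist() for k,v in s.items()}, ctrl.grasp_offset)
for n in("scene","top"):
    f=eyes.grab_frame(n); pickle.dump(f,open(n+"0.pkl","wb"))
    cv2.imwrite(f"pics/{n}0.png",f["pixels"][:,:,::-1]); print(n,f["intrinsics"],f["position"],f["rotation"])
E
```

```text
{'time': 0.0, 'joint_pos': [-1.332, 0.412, -0.013, 1.597, 0.006, 1.134, -0.082], 'qd': [0.0, 0.001, 0.001, -0.003, -0.0, 0.001, 0.0], 'tau': [-0.001, -60.064, 0.682, -29.939, 0.014, 0.011, -0.0], 'eef_pos': [188.639, 595.327, 230.466], 'ee_rot': [-0.0, 0.153, 0.988, -0.001], 'ft_force': [0.027, -0.888, 0.642], 'moment': [0.021, 0.07, 0.045], 'gripper_force': 0.0, 'finger_gap': 85.547} -18.700000000000003
scene [[602.04922534   0.         321.23064632]
 [  0.         602.04922534 239.37948103]
 [  0.           0.           1.        ]] [345.21073791 570.26173434 962.03738592] [ 0.06265132 -0.20866489  0.94185742 -0.25580925]
top [[471.97500975   0.         311.39960212]
 [  0.         471.97500975 241.08320371]
 [  0.           0.           1.        ]] [511.36132487  99.16023184 969.33157401] [ 0.02581478 -0.69621453  0.7167892  -0.02884721]
```

View pics/scene0.png

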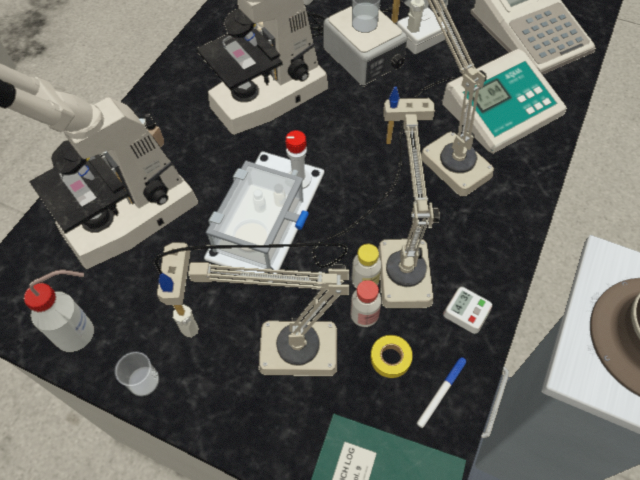

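View pics/top0.png

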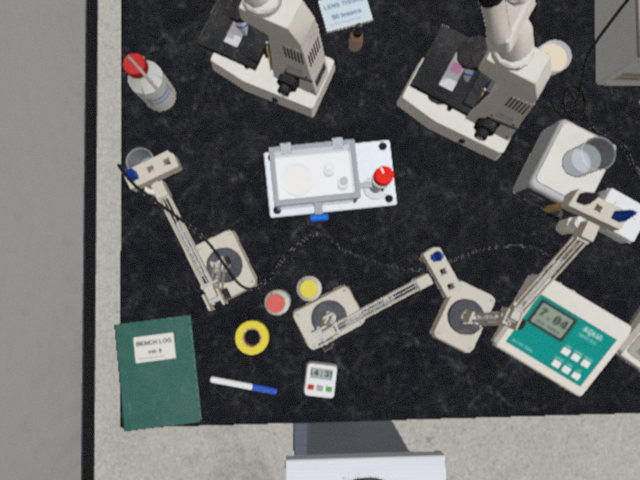

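The scene view shows the vent cap at about (296,140), the blue bar at (302,220), bottles at (367,260) and (366,300), and the tape at (391,356). In the top view the cap is at (383,176), the bar at (319,217), bottles at (277,301) and (308,288), and the tape at (252,338). Next I triangulate these.

```bash
cat > h.py <<'E'
import cv2, numpy as np, pickle
from scipy.spatial.transform import Rotation as R
def rot(q): return R.from_quat(np.roll(q,-1)).as_matrix() if np.size(q)==4 else np.array(q)
def ray(f,uv):
    d=rot(f["rotation"])@np.linalg.inv(f["intrinsics"])@np.array([*uv,1.]); return np.array(f["position"]),d/np.linalg.norm(d)
def proj(f,p):
    c=rot(f["rotation"]).T@(np.array(p)-f["position"]); c=f["intrinsics"]@c; return c[:2]/c[2]
def onz(f,uv,z):
    o,d=ray(f,uv); return o+d*(z-o[2])/d[2]
def tri(a,ua,b,ub):
    o1,d1=ray(a,ua);o2,d2=ray(b,ub)
    t=np.linalg.lstsq(np.c_[d1,-d2],o2-o1,rcond=None)[0]
    p,q=o1+d1*t[0],o2+d2*t[1]; return (p+q)/2,np.linalg.norm(p-q)
RNG={"red":[((0,130,90),(8,255,255)),((172,130,90),(180,255,255))],"blue":[((100,130,70),(125,255,255))],"yellow":[((22,120,100),(34,255,255))]}
def blob(f,col,near,r=25):
    h=cv2.cvtColor(f["pixels"],cv2.COLOR_RGB2HSV); m=sum(cv2.inRange(h,np.array(a),np.array(b)) for a,b in RNG[col])
    w=np.zeros_like(m); cv2.circle(w,tuple(int(v) for v in near),r,255,-1); m=m&w
    n,l,st,c=cv2.connectedComponentsWithStats(m); 
    if n<2: return None,None
    i=1+np.argmax(st[1:,4]); return c[i],np.array(cv2.findNonZero((l==i).astype(np.uint8))).reshape(-1,2)
E
python3 - <<'E'
from h import *
s=pickle.load(open("scene0.pkl","rb"));t=pickle.load(open("top0.pkl","rb"))
print("tcp proj",proj(s,[188,595,231]),proj(t,[188,595,231]))
for n,c,a,b in[("cap","red",(296,140),(383,176)),("bar","blue",(302,220),(319,217)),("b4","red",(366,292),(277,301)),("b7","yellow",(368,255),(308,288)),("tape","yellow",(391,356),(252,338))]:
    ca,pa=blob(s,c,a);cb,pb=blob(t,c,b)
    p,e=tri(s,ca,t,cb); print(n,ca.round(1),len(pa),cb.round(1),len(pb),p.round(1),e.round(1))
    if n=="bar":
        for f,pp in((s,pa),(t,pb)):
            print(cv2.minAreaRect(pp)); vx,vy,_,_=cv2.fitLine(pp,2,0,.01,.01).ravel(); m=pp.mean(0)
            A=onz(f,m-10*np.array([vx,vy]),79);B=onz(f,m+10*np.array([vx,vy]),79);print("dir deg",np.degrees(np.arctan2(*(B-A)[[1,0]])),onz(f,m,79))
    if n=="cap": print(onz(s,ca,125),onz(t,cb,125))
E
```

```text
tcp proj [465.80357846 701.47260313] [-14.03152513 503.33393557]
cap [295.8 141.2] 369 [383.5 175.9] 264 [692.4 -40.  122.4] 0.5
[691.5792346 -38.0190546 125.       ] [691.57997234 -39.64533986 125.        ]
bar [301.6 219.4] 141 [319.2 217.4] 143 [625.5  78.1  73.9] 0.4
((301.6000061035156, 219.30001831054688), (7.602630138397217, 19.677398681640625), 26.56505012512207)
dir deg -86.01754877507796 [623.69272694  80.85382364  79.        ]
((318.5, 217.0), (8.0, 19.0), 90.0)
dir deg -85.61252084824078 [625.01062341  78.24517603  79.        ]
b4 [367.2 291. ] 370 [275.  302.9] 203 [466.  164.8  89.7] 1.4
b7 [367.7 254.1] 378 [308.3 288.4] 229 [491.3 102.6  90.4] 0.9
tape [390.9 356.2] 1042 [251.7 337.2] 724 [395.2 219.6   7.2] 0.6
```

```bash
python3 -m jog '[[0,0,0,-45,0],[0,0,0,-90,0],[0,0,0,-135,0],[0,0,0,-180,0],[0,0,0,-190,0]]'; python3 -m jog '[[0,-34,-23,0,0],[0,-67,-45,0,0],[0,-100,-68,0,0],[0,-134,-90,0,0],[0,-168,-113,0,0]]'; python3 -c "
from bench import sense
print(sense()['joint_pos'])"
```

```text
time: 0.6
eef_pos: [189.1, 596.9, 427.0]
ee_rot: [0.0, 0.153, 0.988, 0.004]
ft_force: [0.9, -0.3, -0.1]
finger_gap: 85.4
gripper_force: 0.0
time: 1.1
eef_pos: [315.5, 435.8, 420.5]
ee_rot: [-0.0, 0.153, 0.988, -0.001]
ft_force: [0.9, 0.2, -0.2]
finger_gap: 85.4
gripper_force: 0.0
[-1.10937988  0.15771775  0.08919728  1.50296376 -0.01404599  1.48265477
  0.24414233]
```

```bash
for i in 1 2 3; do python3 -m jog '[[0,-34,-23,0,0],[0,-67,-45,0,0],[0,-100,-68,0,0],[0,-134,-90,0,0],[0,-168,-113,0,0]]'|sed -n 1,2p; done; for i in 1 2 3; do python3 -m jog '[[0,0,0,0,8],[0,0,0,0,16],[0,0,0,0,24],[0,0,0,0,32],[0,0,0,0,40]]'|sed -n 1,2p;done;  python3 - <<'E'
from bench import sense,eyes
from h import *
s=sense();print(s)
f=eyes.grab_frame("scene");pickle.dump(f,open("s1.pkl","wb"));cv2.imwrite("pics/s1.png",f["pixels"][:,:,::-1])
E
```

```text
time: 1.6
eef_pos: [441.4, 277.4, 420.6]
time: 2.1
eef_pos: [567.4, 119.2, 420.5]
time: 2.6
eef_pos: [693.6, -39.0, 420.2]
time: 3.1
eef_pos: [692.7, -38.0, 420.1]
time: 3.6
eef_pos: [692.7, -37.9, 420.2]
time: 4.1
eef_pos: [692.8, -37.9, 420.3]
{'time': 4.1, 'joint_pos': array([-0.50175352,  0.57443763,  0.9248506 ,  1.12417584, -0.44950883,
        1.63973697, -0.53153091]), 'qd': array([-0.1289473 ,  0.09185278,  0.32099741,  0.00868429, -0.18664829,
        0.0508774 , -1.25650039]), 'tau': array([  0.70221065, -63.00315142,  12.57383913, -29.85694885,
         0.3187141 ,  -0.07004095,   2.08512157]), 'eef_pos': array([692.77137697, -37.91665201, 420.25302471]), 'ee_rot': array([-2.43922267e-04,  9.33316012e-01,  3.59055380e-01, -6.30048972e-04]), 'ft_force': array([-0.13064821, -0.03285219,  0.45463167]), 'moment': array([-0.00462929,  0.02462798, -0.03658829]), 'gripper_force': 0.0, 'finger_gap': 85.53461351277866}
```

View pics/s1.png

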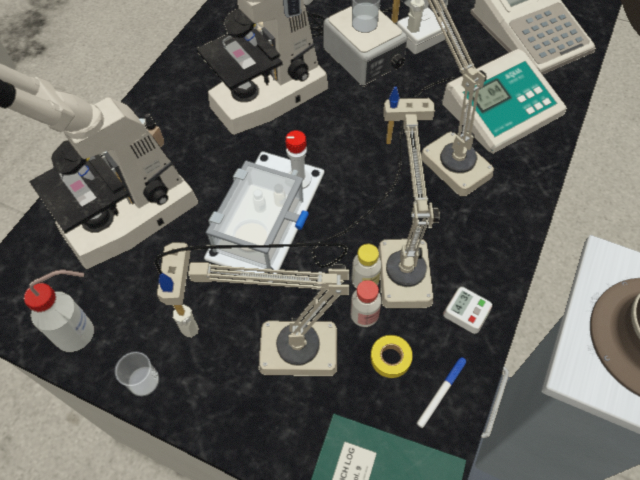

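The picture shows nothing has changed: the cap is still at (296,140) and the bar at (302,220). The arm itself isn't drawn. Next I descend on the cap and grip it.

```bash
python3 -m jog '[[0,-2,0,40,0],[0,-2,0,80,0],[0,-2,0,120,0],[0,-2,0,160,0],[0,-2,0,200,0]]'; python3 -m jog '[[0,0,0,30,0],[0,0,0,60,0],[0,0,0,85,0],[0,0,0,105,0],[0,0,0,105,0]]'; python3 -m jog '[[1,0,0,0,0],[1,0,0,0,0],[1,0,0,0,0],[1,0,0,0,0],[1,0,0,0,0]]';python3 -m jog '[[1,0,0,0,0],[1,0,0,0,0],[1,0,0,0,0],[1,0,0,0,0],[1,0,0,0,0]]'; python3 -c "
from bench import sense
print(sense()['joint_pos'])"
```

```text
time: 4.65
eef_pos: [690.9, -39.1, 219.1]
ee_rot: [-0.0, 0.932, 0.363, -0.0]
ft_force: [-0.0, -0.5, 0.4]
finger_gap: 85.4
gripper_force: 0.0
time: 5.15
eef_pos: [689.2, -38.7, 112.5]
ee_rot: [-0.001, 0.932, 0.363, -0.003]
ft_force: [0.2, 0.6, 0.3]
finger_gap: 85.3
gripper_force: 0.0
time: 5.65
eef_pos: [690.5, -37.5, 117.9]
ee_rot: [-0.002, 0.932, 0.362, -0.0]
ft_force: [-8.0, 5.0, 11.1]
finger_gap: 32.1
gripper_force: 59.0
time: 6.15
eef_pos: [690.5, -37.5, 117.9]
ee_rot: [-0.002, 0.932, 0.362, -0.0]
ft_force: [-8.7, 3.5, 10.5]
finger_gap: 32.0
gripper_force: 58.9
[-0.50186634  0.75292982  0.79757391  1.56510138 -0.59194981  1.08061281
 -0.38114706]
```

```bash
python3 -m jog '[[1,0,0,-2,0],[1,0,0,-4,-4],[1,0,0,-4,-10],[1,0,0,-4,-16],[1,0,0,-4,-22]]'; python3 -m jog '[[1,0,0,0,-6],[1,0,0,0,-12],[1,0,0,0,-18],[1,0,0,0,-24],[1,0,0,0,-30]]';  python3 -c "
from bench import sense
s=sense();print(s['joint_pos'],s['moment'])"
```

```text
time: 6.65
eef_pos: [690.4, -37.5, 118.2]
ee_rot: [-0.001, 0.845, 0.535, -0.001]
ft_force: [1.6, 3.0, -14.5]
finger_gap: 32.2
gripper_force: 62.3
time: 7.15
eef_pos: [690.4, -37.5, 118.2]
ee_rot: [-0.002, 0.677, 0.736, -0.0]
ft_force: [2.2, 3.5, -14.5]
finger_gap: 31.9
gripper_force: 62.3
[-0.37769623  0.68501275  0.57233516  1.55477035 -0.41324023  1.02777475
  0.39171264] [ 0.63060289 -0.56156663 -0.08937848]
```

```bash
for i in 1 2 3; do python3 -m jog '[[1,0,0,0,-6],[1,0,0,0,-12],[1,0,0,0,-18],[1,0,0,0,-24],[1,0,0,0,-30]]'|sed -n 1,4p; python3 -c "
from bench import sense
s=sense();print(s['joint_pos'].round(2),s['moment'].round(3),s['finger_gap'])";done
```

```text
time: 7.65
eef_pos: [690.5, -37.5, 118.1]
ee_rot: [-0.002, 0.464, 0.886, 0.0]
ft_force: [2.9, 3.5, -15.5]
[-0.3   0.66  0.44  1.55 -0.32  1.01  0.84] [ 0.683 -0.541 -0.025] 31.982912919569387
time: 8.15
eef_pos: [690.6, -37.5, 118.2]
ee_rot: [-0.001, 0.219, 0.976, 0.0]
ft_force: [3.6, 4.2, -13.4]
[-0.22  0.64  0.31  1.54 -0.22  1.    1.29] [ 0.729 -0.614 -0.05 ] 31.954912273180916
time: 8.65
eef_pos: [690.4, -37.3, 118.4]
ee_rot: [-0.001, -0.041, 0.999, 0.001]
ft_force: [1.6, 3.2, -13.3]
[-0.13  0.63  0.18  1.54 -0.13  0.99  1.74] [ 1.042 -0.372 -1.19 ] 31.598855897595424
```

```bash
python3 -m jog '[[1,0,0,0,-4],[1,0,0,0,-8],[1,0,0,0,-12],[1,0,0,0,-12],[1,0,0,0,-12]]'; python3 -c "
from bench import sense
s=sense();print(s['joint_pos'].round(2),s['moment'].round(3),s['finger_gap'])"
```

```text
time: 9.15
eef_pos: [691.3, -37.2, 118.9]
ee_rot: [-0.0, -0.143, 0.99, 0.001]
ft_force: [2.7, 4.9, -11.5]
finger_gap: 32.0
gripper_force: 62.1
[-0.1   0.63  0.13  1.53 -0.09  0.99  1.91] [ 1.146 -0.82  -0.884] 32.00847067029075
```

The moment rose to about 1 N·m after 142°, so the cap is at its stop. I release it and rise.

```bash
python3 -m jog '[[0,0,0,0,0],[0,0,0,0,0],[0,0,0,0,0],[0,0,0,0,0],[0,0,0,0,0]]'; python3 -m jog '[[0,0,0,-30,0],[0,0,0,-70,0],[0,0,0,-110,0],[0,0,0,-150,0],[0,0,0,-150,0]]'; python3 - <<'E'
from bench import sense,eyes
from h import *
s=sense();print(s['joint_pos'].round(2),s['eef_pos'],s['ee_rot'],s['finger_gap'])
f=eyes.grab_frame("scene");pickle.dump(f,open("s2.pkl","wb"))
g=eyes.grab_frame("top");pickle.dump(g,open("t2.pkl","wb"))
for c,a,b in[("red",(296,140),(383,176)),("blue",(302,220),(319,217))]:
    print(c,tri(f,blob(f,c,a)[0],g,blob(g,c,b)[0]))
a=cv2.resize(f["pixels"][110:240,230:350],(480,520),interpolation=3);cv2.imwrite("pics/c2.png",np.hstack([a,cv2.resize(pickle.load(open("scene0.pkl","rb"))["pixels"][120:180,270:320],(300,520))])[:,:,::-1])
m=R.from_quat(np.roll(s['ee_rot'],-1)).as_matrix(); print("toolx deg",np.degrees(np.arctan2(m[1,0],m[0,0])))
E
```

```text
time: 9.65
eef_pos: [691.6, -39.7, 120.7]
ee_rot: [0.0, -0.143, 0.99, -0.0]
ft_force: [0.5, -0.5, 0.7]
finger_gap: 85.6
gripper_force: 0.0
time: 10.15
eef_pos: [694.2, -39.9, 277.7]
ee_rot: [0.005, -0.143, 0.99, -0.001]
ft_force: [0.4, -0.2, -0.3]
finger_gap: 85.5
gripper_force: 0.0
[-0.11  0.5   0.15  1.36 -0.08  1.28  1.9 ] [694.18736803 -39.86342128 277.66950875] [ 5.45436256e-03 -1.42652208e-01  9.89757510e-01 -8.17632502e-04] 85.50542815403705
red (array([693.77398487, -40.50671529, 121.63085231]), np.float64(0.35204363523857246))
blue (array([625.2142272 ,  78.13355069,  74.1736404 ]), np.float64(0.2790237771700559))
toolx deg -163.59609334357506
```

View pics/c2.png

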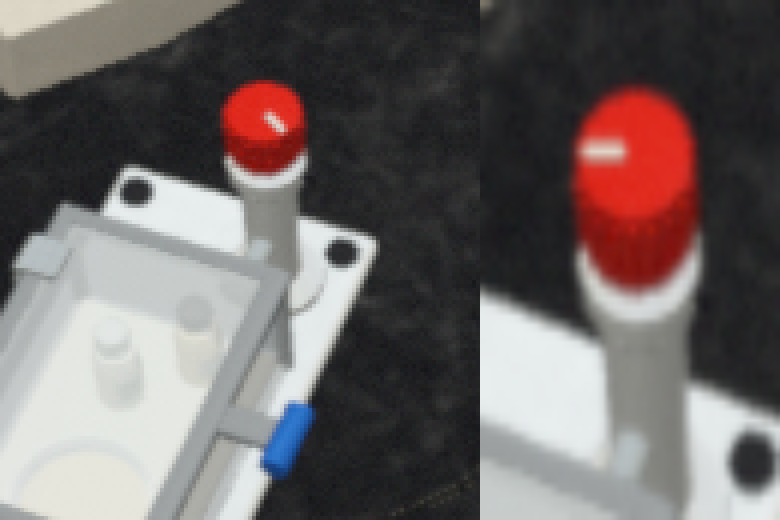

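The crop shows the cap's white mark turned from pointing left to pointing lower right, about 140° anticlockwise. The lid is still shut and the bar sits at scene pixel (302,220).

```bash
python3 - <<'E'
from h import *
s0=pickle.load(open("scene0.pkl","rb"));s2=pickle.load(open("s2.pkl","rb"));t=pickle.load(open("t2.pkl","rb"))
C=np.array([692,-39.3,138])
for f in(s0,s2):
    u=proj(f,C);x,y=u.round().astype(int)
    w=f["pixels"][y-9:y+7,x-12:x+13].astype(int); h,c=np.where((w[...,1]>110)&(w[...,0]>150)); 
    k=(np.hypot((c-12)/10,(h-9)/7)<1)
    px=np.array([c[k].mean()+x-12,h[k].mean()+y-9]);p=onz(f,px,138)-C;print(u,px,k.sum(),np.degrees(np.arctan2(p[1],p[0])),np.hypot(*p[:2]))
for a,b in[((425,215),(323,343)),((340,281),(212,298)),((394,100),(436,256))]: print(tri(s0,a,t,b))
E
```

```text
[295.5472575  135.82029375] [290.31578947 137.        ] 19 40.98650938950491 9.557753951359837
[295.5472575  135.82029375] [298.35294118 139.94117647] 17 143.7996348060601 10.743902309884563
(array([414.01561233,  83.1853561 , 232.40761098]), np.float64(7.43086611467558))
(array([482.62443665, 245.5093258 , 258.2513961 ]), np.float64(5.748931079322587))
(array([538.67542007, -97.2245051 , 239.20287957]), np.float64(0.9346106774314206))
```

```bash
python3 - <<'E'
from h import *
for n in("scene0","s2","top0","t2"):
    f=pickle.load(open(n+".pkl","rb")); near=(296,140) if n[0]=="s" else(383,176)
    C0=np.array([692,-39.3,138]);u=proj(f,C0)
    _,p=blob(f,"red",near); hull=cv2.convexHull(p.astype(np.float32)).reshape(-1,2)
    # back-project hull on z=138; far rim belongs to the top circle
    w=np.array([onz(f,q,138)[:2] for q in hull]); cam=np.array(f["position"][:2])
    d=(C0[:2]-cam)/np.linalg.norm(C0[:2]-cam); m=(w-C0[:2])@d>0; w=w[m]
    c=np.linalg.lstsq(np.c_[2*w,np.ones(len(w))],(w**2).sum(1),rcond=None)[0][:2]
    # fixed radius refine
    from scipy.optimize import least_squares
    c=least_squares(lambda c:np.hypot(*(w-c).T)-17,C0[:2]).x
    mk=np.zeros(f["pixels"].shape[:2],np.uint8);cv2.fillConvexPoly(mk,hull.astype(int),255)
    P=f["pixels"].astype(int);uc=proj(f,[*c,138]);yy,xx=np.where((mk>0)&(P[...,1]>100)&(P[...,0]>150))
    k=np.hypot(xx-uc[0],yy-uc[1])<9; q=np.c_[xx,yy][k]; wt=P[q[:,1],q[:,0],1]-60.
    g=onz(f,(q*wt[:,None]).sum(0)/wt.sum(),138)[:2]-c
    print(n,c.round(1),len(q),"ang",np.degrees(np.arctan2(g[1],g[0])).round(1),"r",np.hypot(*g).round(1))
E
```

```text
scene0 [691.3 -36.4] 21 ang 21.9 r 8.7
s2 [691.3 -36.4] 17 ang 155.3 r 8.9
top0 [688.5 -39.7] 28 ang 9.3 r 8.2
t2 [689.1 -39.8] 38 ang 153.3 r 5.0
```

The mark puts the cap about 150° from the box's x axis, which matches the 2.6 rad stop. Now to the bar.

```bash
python3 -m jog '[[0,8,33,0,3],[0,16,66,0,6],[0,25,100,0,9],[0,33,133,0,12],[0,33,133,0,12]]'; python3 -m jog '[[0,0,0,30,0],[0,0,0,60,0],[0,0,0,90,0],[0,0,0,110,0],[0,0,0,110,0]]'; python3 - <<'E'
from bench import sense
import numpy as np
from h import rot
s=sense();m=rot(s['ee_rot']); print(s['joint_pos'].round(2),"toolx deg",np.degrees(np.arctan2(m[1,0],m[0,0])), "shift",m.T@(np.array([625.2,78.2,66])-s['eef_pos']))
E
```

```text
time: 10.75
eef_pos: [619.3, 84.8, 268.7]
ee_rot: [-0.002, -0.041, 0.999, 0.001]
ft_force: [-0.4, 0.7, -0.3]
finger_gap: 85.0
gripper_force: 0.0
time: 11.25
eef_pos: [619.5, 77.9, 155.8]
ee_rot: [-0.004, -0.039, 0.999, -0.001]
ft_force: [0.2, 0.6, 0.5]
finger_gap: 85.7
gripper_force: 0.0
[-0.31  0.48  0.14  1.68 -0.08  0.99  1.51] toolx deg -175.57569582359375 shift [-6.41823377e+00 -7.30350017e-02  8.97603099e+01]
```

```bash
python3 -m jog '[[0,-5,0,25,0],[0,-5,0,50,0],[0,-5,0,75,0],[0,-5,0,88,0],[0,-5,0,88,0]]';python3 -m jog '[[0,0,0,0,0],[0,0,0,0,0]]'; python3 - <<'E'
from bench import sense
import numpy as np
from h import rot
s=sense();m=rot(s['ee_rot']); print("shift",m.T@(np.array([625.2,78.2,66])-s['eef_pos']))
E
```

```text
time: 11.75
eef_pos: [626.2, 78.8, 70.9]
ee_rot: [-0.002, -0.039, 0.999, -0.0]
ft_force: [-0.1, -0.3, -0.6]
finger_gap: 85.3
gripper_force: 0.0
time: 11.95
eef_pos: [628.2, 79.3, 73.9]
ee_rot: [0.001, -0.039, 0.999, 0.0]
ft_force: [-0.5, 0.3, -0.2]
finger_gap: 85.6
gripper_force: 0.0
shift [ 3.09414307 -0.87774695  7.8605242 ]
```

```bash
python3 -m jog '[[0,3,-1,8,0],[0,3,-1,8,0],[0,3,-1,8,0]]'; python3 -m jog '[[1,0,0,0,0],[1,0,0,0,0],[1,0,0,0,0],[1,0,0,0,0],[1,0,0,0,0]]';python3 -m jog '[[1,0,0,0,0],[1,0,0,0,0],[1,0,0,0,0]]'
```

```text
time: 12.25
eef_pos: [624.0, 78.0, 64.3]
ee_rot: [-0.0, -0.039, 0.999, 0.0]
ft_force: [-0.0, 0.5, -0.7]
finger_gap: 85.4
gripper_force: 0.0
time: 12.75
eef_pos: [624.2, 79.9, 64.7]
ee_rot: [0.0, -0.039, 0.999, 0.001]
ft_force: [-1.7, 5.2, 2.8]
finger_gap: 32.8
gripper_force: 59.1
time: 13.05
eef_pos: [624.2, 79.9, 64.7]
ee_rot: [0.0, -0.039, 0.999, 0.001]
ft_force: [-1.5, 5.7, 3.4]
finger_gap: 32.5
gripper_force: 59.1
```

```bash
python3 -m jog '[[1,-0.6,2,-12.6,0],[1,-2.2,2,-25.2,0],[1,-4.9,2,-37.5,0],[1,-8.7,2,-49.6,0],[1,-13.6,2,-61.3,0]]';python3 -m jog '[[1,0,0,0,0],[1,0,0,0,0]]'; python3 - <<'E'
from bench import sense,eyes
from h import *
print(sense()['moment'])
f=eyes.grab_frame("scene");g=eyes.grab_frame("top")
p=np.array([625+14,80,79+61]); 
print(tri(f,blob(f,"blue",proj(f,p))[0],g,blob(g,"blue",proj(g,p))[0]))
E
```

```text
time: 13.55
eef_pos: [638.3, 81.0, 126.6]
ee_rot: [0.0, -0.039, 0.999, 0.0]
ft_force: [7.1, 2.0, -9.9]
finger_gap: 32.4
gripper_force: 60.2
time: 13.75
eef_pos: [638.0, 81.0, 125.7]
ee_rot: [0.0, -0.038, 0.999, 0.0]
ft_force: [4.9, 1.9, -8.2]
finger_gap: 32.3
gripper_force: 60.4
[ 0.42831783 -0.87433323 -0.24667049]Traceback (most recent call last):
  File "<stdin>", line 6, in <module>
  File "h.py", line 11, in tri
    o1,d1=ray(a,ua);o2,d2=ray(b,ub)
                          ~~~^^^^^^
  File "h.py", line 5, in ray
    d=rot(f["rotation"])@np.linalg.inv(f["intrinsics"])@np.array([*uv,1.]); return np.array(f["position"]),d/np.linalg.norm(d)
                                                                 ^^^^^^^^
TypeError: Value after * must be an iterable, not NoneType
```

```bash
python3 - <<'E'
from bench import sense,eyes
from h import *
f=eyes.grab_frame("scene");g=eyes.grab_frame("top")
cv2.imwrite("pics/l1.png",np.hstack([cv2.resize(f["pixels"][100:300,170:370],(400,400)),cv2.resize(g["pixels"][100:300,220:420],(400,400))])[:,:,::-1])
E
```

```text
(no output)
```

View pics/l1.png

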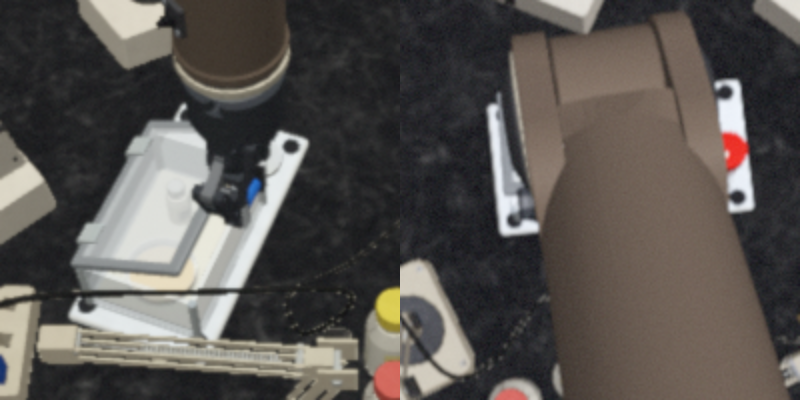

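The left view shows the gripper holding the blue bar at crop pixel (253,190), with the lid partly raised. The right view shows the arm covering the box and the red cap undisturbed. I keep lifting along the arc.

```bash
python3 -m jog '[[1,-5.8,0,-11.2,0],[1,-12.6,0,-21.9,0],[1,-20.3,0,-31.9,0],[1,-28.9,0,-41.2,0],[1,-38.2,0,-49.8,0]]';python3 -m jog '[[1,-5,0,-4,0],[1,-10,0,-7.7,0],[1,-15,0,-11.2,0],[1,-20.7,0,-14.5,0],[1,-20.7,0,-14.5,0]]'; python3 -m jog '[[1,0,0,0,0],[1,0,0,0,0],[1,0,0,0,0]]'; python3 - <<'E'
from bench import sense,eyes
from h import *
s=sense();print(s['moment'],s['qd'].round(3))
f=eyes.grab_frame("scene");g=eyes.grab_frame("top")
p=np.array([625+72,85,204]); u=proj(f,p);v=proj(g,p);print(u,v)
b=blob(f,"blue",u,40)[0]; print(b)
if b is not None:
  x=onz(f,b,204);print(x)
cv2.imwrite("pics/l2.png",np.hstack([cv2.resize(f["pixels"][100:300,170:370],(400,400)),cv2.resize(g["pixels"][100:300,220:420],(400,400))])[:,:,::-1])
E
```

```text
time: 14.45
eef_pos: [674.7, 83.8, 174.8]
ee_rot: [-0.002, -0.039, 0.999, -0.0]
ft_force: [2.3, 1.8, -11.4]
finger_gap: 32.5
gripper_force: 60.5
time: 14.95
eef_pos: [696.8, 85.6, 190.0]
ee_rot: [-0.0, -0.039, 0.999, -0.0]
ft_force: [-2.1, 0.6, -7.2]
finger_gap: 32.2
gripper_force: 60.9
time: 15.25
eef_pos: [696.2, 85.5, 189.6]
ee_rot: [-0.0, -0.039, 0.999, -0.0]
ft_force: [-1.0, 0.6, -9.5]
finger_gap: 32.4
gripper_force: 60.8
[0.05470686 0.39715516 0.28003128] [ 0.001  0.    -0.    -0.001 -0.001  0.    -0.001]
[255.81201287 162.69508546] [315.22901905 164.43556262]
[260.37903226 162.56451613]
[690.54174338  81.74954016 204.        ]
```

View pics/l2.png

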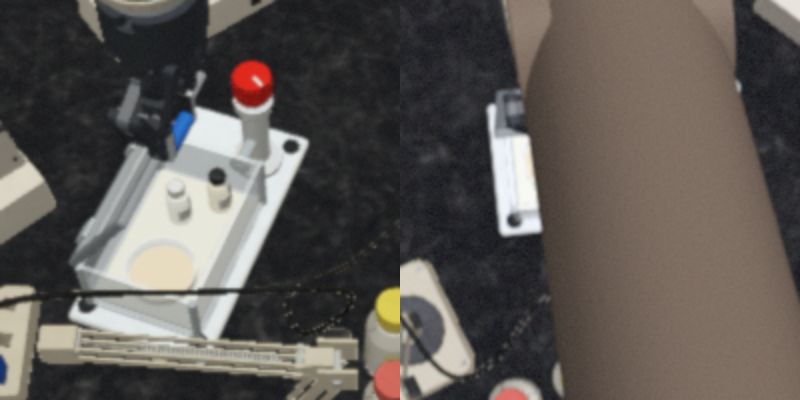

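The lid stands open at about 60° (72 mm back and 125 mm up along the arc). The bar is gripped at crop pixel (182,130), the cap mark is unchanged, and the bottles haven't moved. Handing in.

```bash
python3 -c "
from bench import job
print(job.finish_job())"
```

```text
the job is handed in; nothing more can be done
None
```

I unscrewed the vent cap to its stop, raised the lid to about 60° and left the gripper holding it there; the bottles and tape were never approached, and the job is handed in with no verdict returned.

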